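Hold the matching spring clip open around a desk sign's edge

ROBOT

A 6-joint arm with a two-finger parallel gripper is mounted at the origin on a cart in front of the work surface, level with it; the furniture and walls round the work are solid. World frame = base frame: x ahead of the robot, y to its left, z up, the work surface at z = 0. Lengths are in mm, angles in degrees, forces in N, time in s.
With the tool pointing down it reaches from about 350 to 850 mm from the base axis. Payload 8.1 kg.
Tool frame: the origin (TCP) lies midway between the tips of the shut fingers; the grasp point (between the pads) lies 19 mm behind it; z points along the fingers, x is the direction in which the jaws open and shut, and the axes are right-handed (so a half turn about z gives the same grasp; the last joint's range is limited). The gripper opens to 85 mm and grips with 20 to 120 N. Pads are 22 mm wide; open, the fingers measure 114 mm over their backs; the gripper's body (76 mm by 85 mm) begins 54 mm behind the grasp point. The pads swing forward as they close: fully open they stand 13 mm farther back than shut.
Start: joints at [70.737, 7.471, 85.268, -0, 87.261, -4.893], TCP at [148.885, 581.239, 231.292] pointing down, gripper open.
Joint ranges: [-169.43, 169.43], [-51.17, 129.36], [1.28, 143.12], [-76.62, 256.62], [0, 156.53], [-152.29, 152.29]. Speed limits (degrees/s): [136.94, 136.94, 159.86, 180, 180, 180].

INTERFACE

Orientations are given as [roll, pitch, yaw] about the fixed x, y, z axes, in that order (R = Rz(yaw) Ry(pitch) Rx(roll)).
In Python, from bench import monitor, cams, r gives the robot as it stands.
- The arm moves only by the tool jog_arm, never from a script. Its arguments are lists of equal length, an entry for each row: "offset": the shift along the tool's x, y, z in mm, a list of three; "delta_rot": the turn, a rotation vector about the tool's x, y, z in degrees, a list of three; "jaw": the opening in per cent of the stroke, from 0 (shut) to 100 (fully open). In form: {"offset": [[x, y, z], ...], "delta_rot": [[rx, ry, rz], ...], "jaw": [jaw, ...]}. A call has 1 to 20 rows; each row shifts and turns the pose as measured when the row begins, along the tool's axes as they then stand; what a row does not reach is not made up. A row lasts 1/10 s, in which the tool goes at most 50 mm and 8.59 degrees, less where a joint would pass 70% of its speed; a pose out of reach is approached as far as the arm can. A call is refused whole if a number of a shift passes 50 or a number of a turn 8.59, either way. A call with a gripper value outside its range is refused whole. The fingers move at their own pace and stop on an object; "newtons" is the grip in N (left out, the last holds). Time passes only in rows, so rows that do not move let the fingers close. It gives the time, the measured TCP pose, the force and the opening at its end, in the units of the state.
- monitor.sense(): the state, without advancing time (a new reading comes with each control period).
- cams.snapshot(name): name is "scene" or "top" or "wrist"; returns (picture, depth): 400x640x3 uint8, red, green, blue; 400x640 float32, mm along the optical axis (not along the pixel's ray), 0 where there is no reading.
- cams.camera_model(name): a dict with "K" (3x3 intrinsics, pixels), "k1" (the pictures are not rectified: a ray, as slopes to the right and down, at radius r is drawn at 1 + k1 r^2 times it, then the intrinsics apply), "camera_from_world" (4x4, takes a point from world to camera coordinates). Camera axes: x right, y down, z forward; pixel columns grow to the right and rows downward; lengths in mm; the calibration is good to about 2 mm. A picture is of the moment at which its call begins: read the wrist's pose just before it. camera_model takes no time and is no camera call; for the wrist camera it gives the pose at the moment of the call.
- r.hand_in(): hands the job in, once; it reports no verdict.
The state is a dict: "time": time; "joint_pos": joint angles; "qd": joint speeds; "joint_efforts": joint torques, N m; "tool_pos": TCP position; "tcp_rot": TCP orientation; "ft_force": force on the tool from outside, world axes, zero at the start; "wrist_torque": the same for the moment, N m; "finger_gap": finger opening in mm.
Only numpy, scipy, OpenCV 4.12 (cv2) and the standard library are available. Lean on these libraries where they do the work, as an engineer would, in place of code of your own. Each camera call takes 0.05 s, during which the arm holds its last target.

TASK

Two spring clips, a big and a small, belong to the two upright card signs on the desk, big clip to big sign. Pick the big clip up by squeezing its two levers so that its jaws gape wide, and bring the open jaws around either upright side edge of the big sign's card, one jaw on each side and the card's edge well inside the mouth, with neither jaw touching the card. Finish while holding it there in the air, squeezed wide open, so that a colleague can slip a notice in: do not put it down, let go or let it close on the card, do not shove or tip the sign, and leave the small clip, the small sign and the other loose things where they are.

Things in the scene. Friction and masses are not known exactly. Their poses are not given: they have to be found in the camera images.
- big_clip: Big grey spring clip (clothes-peg style) lying on its side: 97 mm long, 30 mm tall, 50 g. Origin: on the upright hinge axis, at the underside; z up. x points along the shut jaws, which end 50 mm ahead. Two levers splay in a V behind, from -10 to -46 mm: 24 mm wide over all at -10, 49 mm at the ends. This body is the +y half (jaw and lever), so its x turns outward by half the opening.
- big_clip_jaw (a joint): Opening angle between the big clip's jaws, rad: 0 shut, 0.66 gaping at its stop. A spring shuts it: about 4 N on each lever starts it, 9 N holds it at the stop. Squeeze the levers along the clip's y, about 33 mm behind the hinge; at the stop they are parallel, 16 mm over their outsides.
- big_clip_tip_a (a point): Tip of the big clip's +y jaw: on its inner face, 49 mm ahead of the hinge axis, at mid height (15 mm above the underside). Fully open, each jaw has turned 0.33 rad outward and the tips stand 32 mm apart, 46 mm ahead of the hinge.
- big_clip_tip_b (a point): The same point on the other (-y) jaw; when shut it coincides with the first tip.
- big_sign: Big sign: white stiff card 4 mm thick, 90 mm wide, upright in a dark wooden foot 60 x 80 x 20 mm; card top 140 mm above the desk; a 14 mm thick lip holds its bottom, up to 26 mm. Loose, 0.5 kg. Origin: centre of the foot's underside. x: normal to the card, whose mid plane is x = 0; y: along its width (upright side edges at y = +45 and -45 mm, 5 mm beyond the foot); z up.
- small_clip: Small grey spring clip of the same shape, 70 mm long, 22 mm tall, levers 35 mm wide at the ends; origin on its hinge axis at the underside, x to the jaws. To be left alone.
- small_sign: Small desk sign of the same kind: card 60 mm wide, 90 mm tall over the desk, foot 50 x 52 x 16 mm; origin and axes as for the big one. To be left alone.
- small_jar_0: Small dark jar, 42 mm across, 58 mm tall, upright, loose, not part of the job; origin under its centre
- small_jar_1: Small white jar, 37 mm across, 48 mm tall, upright, loose, not part of the job; origin under its centre
- brass_nipple: Brass hose nipple, 26 mm across, 41 mm tall, upright, loose, not part of the job; origin under its centre
Things that resemble listed ones, but are neither listed nor needed, are in the scene too. What is shaped like the big_clip but red is not meant.

How it is judged:
By the outcome, as a careful person would: the job done as asked, in the order asked, and still so for the second after the job is handed in, while the arm keeps its last pose, push and grip.
It also fails if it takes over 34 s, if anything falls off the work surface, if the arm or the gripper's body presses on something with over 40 N, if the wrist force passes 120 N, or if a joint passes its speed limit or range.

## Working session

There is one attempt and no reset: what is moved stays moved. The work goes in short steps, Python scripts to look and compute and a tool call to move; the robot and the scene stay as the last step left them, time stands still between calls to the robot, and variables do not carry over. Pictures are saved under pics/ and viewed, and the job is handed in when it is done.

Besides the shell and the picture viewer there is one more tool, called after "Request:" as name(argument=value, ...) on one line, values as JSON. jog_arm: Moves the arm, as the interface text tells. Its arguments: {"type":"object","properties":{"offset":{"type":"array","items":{"type":"array","items":{"type":"number"}}},"delta_rot":{"type":"array","items":{"type":"array","items":{"type":"number"}}},"jaw":{"type":"array","items":{"type":"number"}},"newtons":{"type":"number"}},"required":["offset","delta_rot","jaw"]}

```bash
ls; mkdir -p pics; python3 - <<'E'
from bench import monitor, cams, r
import cv2,numpy as np
for n in ("scene","top"):
    p,d=cams.snapshot(n); cv2.imwrite(f"pics/{n}0.png",p[:,:,::-1]); np.save(f"pics/{n}0.npy",d)
    print(n,cams.camera_model(n))
s=monitor.sense(); print(s)
E
```

```text
pics
scene {'K': array([[432.79454321,   0.        , 320.50036995],
       [  0.        , 432.79454321, 198.01947678],
       [  0.        ,   0.        ,   1.        ]]), 'k1': -0.057257891124634364, 'camera_from_world': array([[ 6.48189781e-01, -7.61469220e-01,  3.82546120e-03,
        -3.63326710e+02],
       [-5.39264294e-01, -4.62576340e-01, -7.03716669e-01,
         3.45525178e+02],
       [ 5.37628152e-01,  4.54079019e-01, -7.10470418e-01,
         8.45583080e+02],
       [ 0.00000000e+00,  0.00000000e+00,  0.00000000e+00,
         1.00000000e+00]])}
top {'K': array([[385.89707177,   0.        , 317.99329633],
       [  0.        , 385.89707177, 203.53466783],
       [  0.        ,   0.        ,   1.        ]]), 'k1': -0.07374759531271675, 'camera_from_world': array([[ 1.23938417e-02, -9.99411002e-01, -3.20006657e-02,
        -2.03797443e+00],
       [-9.87805778e-01, -7.27020395e-03, -1.55521346e-01,
         5.78842671e+02],
       [ 1.55197093e-01,  3.35379495e-02, -9.87314068e-01,
         9.50854601e+02],
       [ 0.00000000e+00,  0.00000000e+00,  0.00000000e+00,
         1.00000000e+00]])}
{'time': 0.1, 'joint_pos': array([ 7.07386395e+01,  7.51066306e+00,  8.53227840e+01,  2.19524039e-03,
        8.72615744e+01, -4.89401958e+00]), 'qd': array([-0.03787118, -0.06298117, -0.10930194,  0.02566774,  0.09582142,
        0.00028793]), 'joint_efforts': array([-5.00085189e-04, -5.70955646e+01, -5.01941085e+01, -3.37928213e-04,
        8.32184160e-03, -3.77226945e-05]), 'tool_pos': array([148.69500843, 580.77732069, 230.35301125]), 'tcp_rot': array([-1.79989709e+02,  9.44879615e-02,  7.56325609e+01]), 'ft_force': array([-0.29535707,  1.0185546 , -0.77777198]), 'wrist_torque': array([-0.0503083 ,  0.01754086,  0.02552667]), 'finger_gap': 85.45567428202847}
```

View pics/scene0.png

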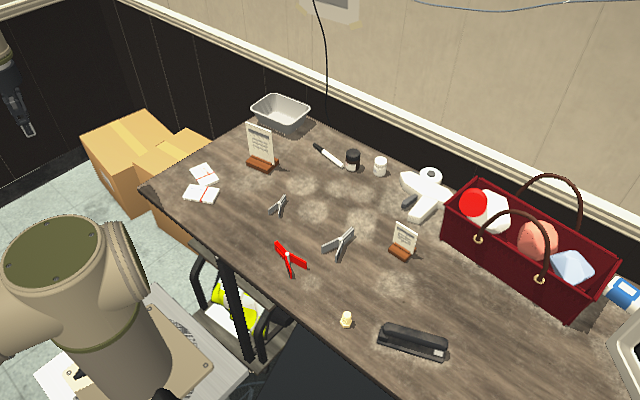

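View pics/top0.png

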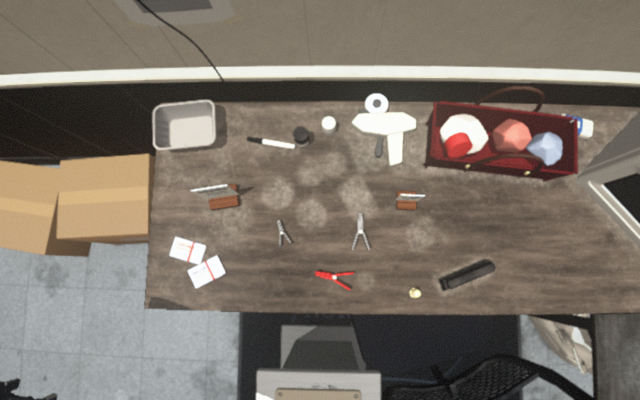

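Candidates (scene view): grey clip at (340,243), smaller grey clip at (278,205), red clip at (290,258). The larger grey one is the big clip by description. Signs: larger (260,150), smaller (403,240). Next come close crops.

```bash
cat > h.py <<'E'
import numpy as np, cv2
from bench import monitor, cams, r
def ray(m,uv):
    K=m["K"];k=m["k1"];d=(np.asarray(uv,float)-[K[0,2],K[1,2]])/[K[0,0],K[1,1]]
    u=d.copy()
    for _ in range(20): u=d/(1+k*(u@u))
    T=m["camera_from_world"];R=T[:3,:3];return -R.T@T[:3,3], R.T@np.array([u[0],u[1],1.])
def plane(m,uv,z=0):
    c,d=ray(m,uv);return c+d*(z-c[2])/d[2]
def proj(m,p):
    T=m["camera_from_world"];q=T[:3,:3]@np.asarray(p,float)+T[:3,3];u=q[:2]/q[2];u=u*(1+m["k1"]*(u@u));return u*[m["K"][0,0],m["K"][1,1]]+[m["K"][0,2],m["K"][1,2]]
E
python3 - <<'E'
from h import *
a=cv2.imread("pics/top0.png");b=cv2.imread("pics/scene0.png")
c=[cv2.resize(x,(400,300),interpolation=cv2.INTER_CUBIC) for x in (a[205:258,325:396],a[170:223,185:256],b[215:275,300:380],b[115:181,220:308])]
cv2.imwrite("pics/crop1.png",np.vstack([np.hstack(c[:2]),np.hstack(c[2:])]))
m=cams.camera_model("top")
for n,uv,z in (("hinge",(360,231),30),("jaw",(360,214),30),("sfoot",(223,202),20),("red",(335,277),30),("small",(283,233),22),("smallsign",(406,201),16)): print(n,plane(m,uv,z).round())
E
```

```text
hinge [ 510. -105.   30.]
jaw [ 554. -106.   30.]
sfoot [585. 260.  20.]
red [392. -42.  30.]
small [504.  95.  22.]
smallsign [ 592. -229.   16.]
```

View pics/crop1.png

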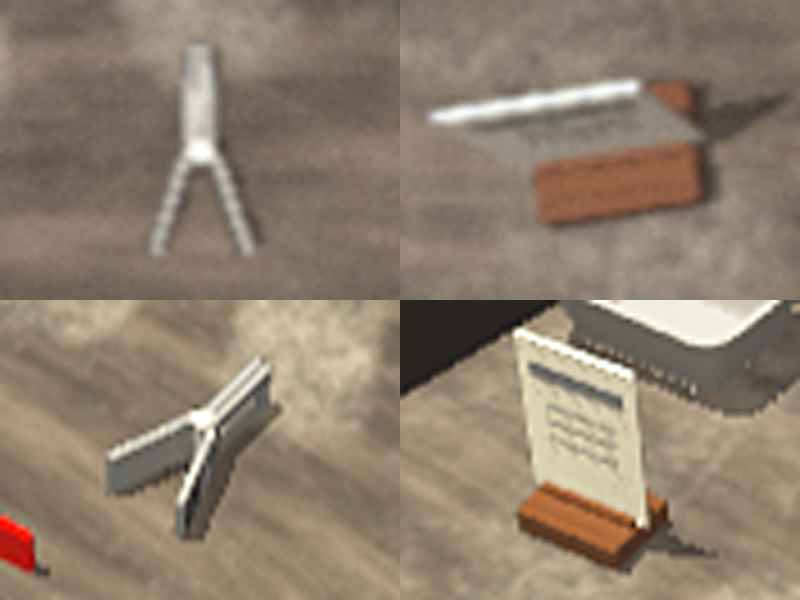

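The crops confirm it. The big grey clip has its hinge at top (360,231), its jaws pointing away from the robot and its levers toward it. The big sign's card stands at top (222,195) and its width runs about along world y. Plan: grasp with yaw ≈ -90, turn to yaw ≈ 0, and come at the sign's -y edge.

```bash
cat >> h.py <<'E'
def plan(p0,y0,p1,y1,n):
    p0=np.array(p0,float);p1=np.array(p1,float);o=[]
    st=(p1-p0)/n
    for k in range(n):
        a=np.radians(y0+(y1-y0)*k/n);c,s=np.cos(a),np.sin(a)
        o.append([round(float(c*st[0]+s*st[1])),round(float(s*st[0]-c*st[1])),round(float(-st[2]))])
    print(o, "dz turn",round(-(y1-y0)/n,2))
E
python3 -c "
from h import *
plan([148.7,580.8,230],75.6,[470,-107,230],-90,20)"
```

```text
[[-29, 24, 0], [-26, 28, 0], [-21, 31, 0], [-16, 34, 0], [-11, 36, 0], [-6, 37, 0], [-1, 38, 0], [5, 38, 0], [10, 37, 0], [15, 35, 0], [20, 32, 0], [25, 29, 0], [29, 25, 0], [32, 21, 0], [35, 16, 0], [36, 11, 0], [38, 5, 0], [38, 0, 0], [38, -6, 0], [36, -11, 0]] dz turn 8.28
```

Request:
jog_arm(offset=[[-29,24,0],[-26,28,0],[-21,31,0],[-16,34,0],[-11,36,0],[-6,37,0],[-1,38,0],[5,38,0],[10,37,0],[15,35,0],[20,32,0],[25,29,0],[29,25,0],[32,21,0],[35,16,0],[36,11,0],[38,5,0],[38,0,0],[38,-6,0],[36,-11,0]], delta_rot=[[0,0,8.3],[0,0,8.3],[0,0,8.3],[0,0,8.3],[0,0,8.3],[0,0,8.3],[0,0,8.3],[0,0,8.3],[0,0,8.3],[0,0,8.3],[0,0,8.3],[0,0,8.3],[0,0,8.3],[0,0,8.3],[0,0,8.3],[0,0,8.3],[0,0,8.3],[0,0,8.3],[0,0,8.3],[0,0,8.3]], jaw=[100,100,100,100,100,100,100,100,100,100,100,100,100,100,100,100,100,100,100,100], newtons=30)

```text
time: 2.1
tool_pos: [438.3, -149.6, 225.1]
tcp_rot: [179.7, -0.5, -95.9]
ft_force: [0.9, -0.1, 0.8]
finger_gap: 85.2
```

```bash
python3 - <<'E'
from h import *
s=monitor.sense();print(s["time"],s["tool_pos"],s["tcp_rot"],s["joint_pos"])
m=cams.camera_model("wrist");p,d=cams.snapshot("wrist");cv2.imwrite("pics/w1.png",p[:,:,::-1])
import pickle;pickle.dump((m,p,d),open("pics/w1.pkl","wb"))
T=m["camera_from_world"];print(-T[:3,:3].T@T[:3,3],T[2,:3],proj(m,[510,-105,30]))
E
```

```text
2.1 [ 438.27632119 -149.56708154  225.05018914] [179.74032159  -0.48586062 -95.8746347 ] [-24.75966008 -13.93166879 106.51798127  -0.54427164  87.50224809
  71.14021552]
[ 522.63119204 -156.49728189  366.97792541] [-0.32521436  0.02443902 -0.94532447] [259.43013847 101.48781232]
```

View pics/w1.png

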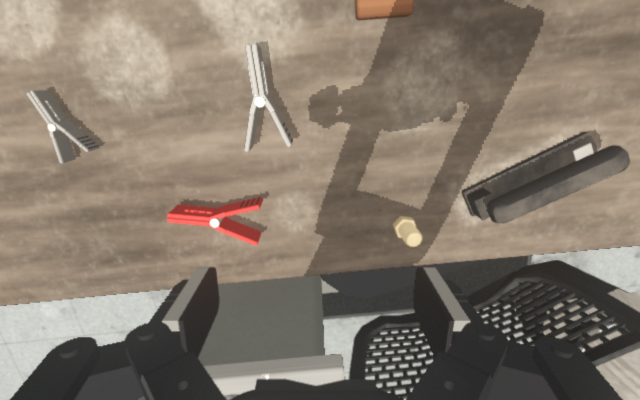

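The wrist view shows the big grey clip with its hinge at (259,101) and jaw tip near (258,43). The smaller grey clip is at (52,128) and the red one at (214,222). Next I measure it.

```bash
python3 - <<'E'
from h import *
import pickle;m,p,d=pickle.load(open("pics/w1.pkl","rb"))
c=cv2.resize(p[30:165,215:325,::-1],None,fx=4.4,fy=4.4,interpolation=cv2.INTER_CUBIC);cv2.imwrite("pics/w1c.png",c)
E
```

```text
(no output)
```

View pics/w1c.png

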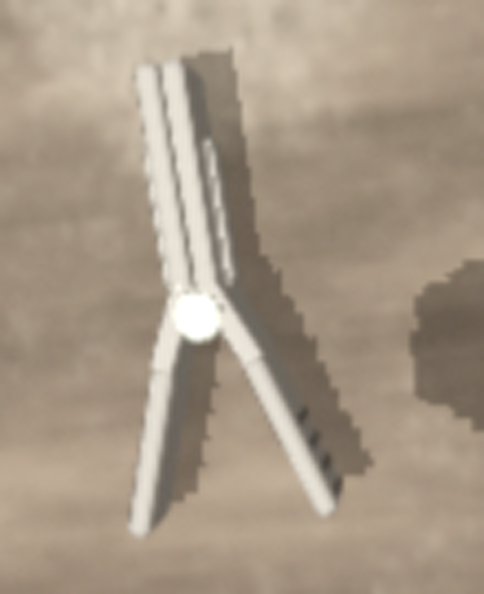

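```bash
python3 - <<'E'
from h import *
import pickle;m,p,d=pickle.load(open("pics/w1.pkl","rb"))
f=lambda x,y:plane(m,(x/4.4+215,y/4.4+30),30)
H,J,A,B=f(197,316),f(160,68),f(140,528),f(325,508)
print(H,J,A,B,np.linalg.norm(J-H),np.linalg.norm(A-B))
for v in (J-H,H-(A+B)/2): print(np.degrees(np.arctan2(v[1],v[0])))
# cross check top+depth
mt=cams.camera_model("top");print(plane(mt,(325+200*71/400,205+150*53/300),30),plane(mt,(325+201*71/400,205+47*53/300),30))
E
```

```text
[ 509.67130697 -105.27402825   30.        ] [ 558.32687209 -105.42377097   30.        ] [465.70780361 -85.4075251   30.        ] [ 465.89617461 -127.27633107   30.        ] 48.65579554715869 41.869229713132846
-0.17633335769052438
1.3944614467549334
[ 508.8405203  -106.67457687   30.        ] [ 556.30202346 -107.32194271   30.        ]
```

```bash
cat >> h.py <<'E'
from scipy.spatial.transform import Rotation as Ro
def togo(p,yaw):
    s=monitor.sense();R=Ro.from_euler("xyz",s["tcp_rot"],degrees=True);G=Ro.from_euler("xyz",[180,0,yaw],degrees=True)
    print("t",s["time"],"pos",s["tool_pos"].round(1),"rot",s["tcp_rot"].round(2),"F",s["ft_force"].round(1),"gap",round(s["finger_gap"],1))
    print("shift",R.inv().apply(np.array(p)-s["tool_pos"]).round(1),"turn",(R.inv()*G).as_rotvec(degrees=True).round(2))
E
python3 -c "
from h import *
togo([476.5,-106,120],-90)"
```

```text
t 2.15 pos [ 439.2 -154.2  224.8] rot [179.78  -0.67 -96.54] F [-4.1 -2.4  0.2] gap 85.7
shift [-53.3 -32.  104. ] turn [ 0.26 -0.65 -6.54]
```

Request:
jog_arm(offset=[[-18,-11,35],[-18,-11,35],[-16,-9,30],[0,0,0],[0,0,0]], delta_rot=[[0.1,-0.2,-2.2],[0.1,-0.2,-2.2],[0.1,-0.2,-2.2],[0,0,0],[0,0,0]], jaw=[100,100,100,100,100])

```text
time: 2.65
tool_pos: [474.8, -108.6, 120.8]
tcp_rot: [180.0, -0.1, -90.2]
ft_force: [0.3, -1.5, -0.3]
finger_gap: 85.4
```

```bash
python3 -c "
from h import *
togo([476.5,-106,40],-90)"
```

```text
t 2.65 pos [ 474.8 -108.6  120.8] rot [ 1.7999e+02 -1.1000e-01 -9.0210e+01] F [ 0.3 -1.5 -0.3] gap 85.4
shift [-2.8 -1.7 80.8] turn [ 0.01 -0.11 -0.21]
```

Request:
jog_arm(offset=[[-3,-2,30],[0,0,30],[0,0,20],[0,0,0],[0,0,0]], delta_rot=[[0,-0.1,-0.2],[0,0,0],[0,0,0],[0,0,0],[0,0,0]], jaw=[100,100,100,100,100])

```text
time: 3.15
tool_pos: [481.5, -109.7, 47.6]
tcp_rot: [-179.4, -0.3, -90.2]
ft_force: [-0.3, -0.1, 1.7]
finger_gap: 85.7
```

```bash
python3 - <<'E'
from h import *
togo([476.5,-106,5],-90)
m=cams.camera_model("wrist");p,d=cams.snapshot("wrist");cv2.imwrite("pics/w2.png",p[:,:,::-1])
for q in ([509.5,-106,30],[558,-106,30],[476.5,-106,30]):print(proj(m,q).round(1))
E
```

```text
t 3.15 pos [ 481.5 -109.7   47.6] rot [-179.4   -0.3  -90.2] F [-0.3 -0.1  1.7] gap 85.7
shift [-3.9  5.5 42.5] turn [-0.6 -0.3 -0.2]
[308.4 203.3]
[307.3 101.4]
[309.  262.8]
```

View pics/w2.png

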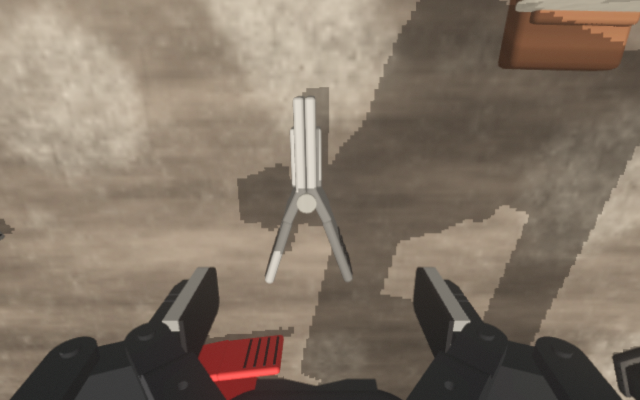

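The clip's hinge appears at (306,203), against a predicted (308,203), so the pose is confirmed. The red clip's lever end at (282,340) is close, so I check its clearance.

```bash
python3 - <<'E'
from h import *
m=cams.camera_model("wrist")
for uv in ((282,338),(205,347),(284,355),(275,378)): print(plane(m,uv,30).round(1))
mt=cams.camera_model("top")
for uv in ((355,272),(352,289)): print(plane(mt,uv,30).round(1))
togo([476.5,-106,5],-90)
E
```

```text
[428.9 -90.2  30. ]
[423.3 -46.2  30. ]
[417.1 -91.   30. ]
[400.5 -85.2  30. ]
[405.2 -92.4  30. ]
[362.4 -84.8  30. ]
t 3.2 pos [ 481.7 -109.7   47.7] rot [-179.37   -0.31  -90.2 ] F [ 0.  -0.3  0.8] gap 85.6
shift [-4.   5.7 42.7] turn [-0.63 -0.31 -0.2 ]
```

Request:
jog_arm(offset=[[-4,6,12],[0,0,12],[0,0,8],[0,0,0],[0,0,0]], delta_rot=[[-0.6,-0.3,-0.2],[0,0,0],[0,0,0],[0,0,0],[0,0,0]], jaw=[100,100,100,100,100])

```text
time: 3.7
tool_pos: [477.9, -106.6, 17.0]
tcp_rot: [-179.7, -0.1, -90.0]
ft_force: [-0.1, -0.2, -0.7]
finger_gap: 85.6
```

```bash
python3 -c "
from h import *
togo([476.5,-106,5],-90)"
```

```text
t 3.7 pos [ 477.9 -106.6   17. ] rot [-1.797e+02 -1.000e-01 -9.001e+01] F [-0.1 -0.2 -0.7] gap 85.6
shift [-0.7  1.5 12. ] turn [-0.3  -0.1  -0.01]
```

Request:
jog_arm(offset=[[-1,2,6],[0,0,4],[0,0,0],[0,0,0]], delta_rot=[[-0.3,-0.1,0],[0,0,0],[0,0,0],[0,0,0]], jaw=[100,100,100,100])

```text
time: 4.1
tool_pos: [476.0, -105.6, 6.3]
tcp_rot: [180.0, 0.0, -90.0]
ft_force: [-0.0, -0.8, 0.5]
finger_gap: 85.6
```

```bash
python3 -c "
from h import *
togo([476.5,-106,5],-90)"
```

```text
t 4.1 pos [ 476.  -105.6    6.3] rot [179.98   0.   -90.  ] F [-0.  -0.8  0.5] gap 85.6
shift [ 0.4 -0.5  1.3] turn [ 0.02  0.   -0.  ]
```

Request:
jog_arm(offset=[[0,0,3],[0,0,0],[0,0,0],[0,0,0],[0,0,0]], delta_rot=[[0,0,0],[0,0,0],[0,0,0],[0,0,0],[0,0,0]], jaw=[60,55,50,50,50], newtons=30)

```text
time: 4.6
tool_pos: [476.5, -105.8, 3.8]
tcp_rot: [-180.0, -0.0, -90.0]
ft_force: [-0.6, -0.1, -0.7]
finger_gap: 43.1
```

Request:
jog_arm(offset=[[0,0,0],[0,0,0],[0,0,0],[0,0,0],[0,0,0],[0,0,0],[0,0,0],[0,0,0],[0,0,0],[0,0,0]], delta_rot=[[0,0,0],[0,0,0],[0,0,0],[0,0,0],[0,0,0],[0,0,0],[0,0,0],[0,0,0],[0,0,0],[0,0,0]], jaw=[40,35,30,25,20,15,10,5,0,0], newtons=30)

```text
time: 5.6
tool_pos: [477.9, -106.2, 5.4]
tcp_rot: [-179.8, -0.1, -90.0]
ft_force: [-1.7, 0.9, 4.2]
finger_gap: 15.2
```

```bash
python3 - <<'E'
from h import *
togo([476.5,-106,5],-90)
m=cams.camera_model("wrist");p,d=cams.snapshot("wrist");cv2.imwrite("pics/w3.png",p[:,:,::-1])
E
```

```text
t 5.6 pos [ 477.9 -106.2    5.4] rot [-1.7981e+02 -7.0000e-02 -9.0000e+01] F [-1.7  0.9  4.2] gap 15.2
shift [-0.2  1.4  0.4] turn [-0.19 -0.07  0.  ]
```

View pics/w3.png

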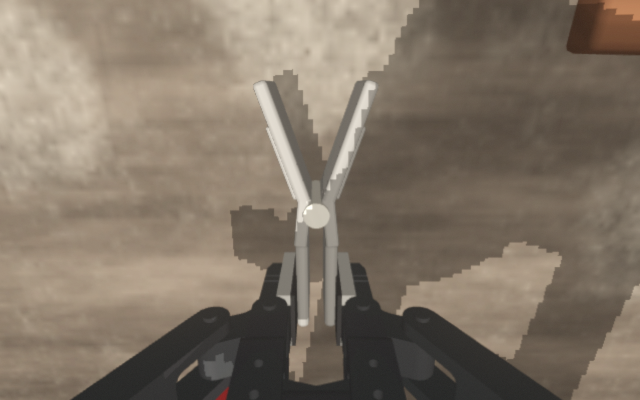

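The wrist view shows the jaws gaping fully, tips at (262,85) and (370,85), hinge at (316,215), levers parallel between the pads and a gap of 15.2 mm. Next I lift the clip.

Request:
jog_arm(offset=[[0,0,0],[0,0,-10],[0,0,-20],[0,0,-30],[0,0,-30],[0,0,-30],[0,0,-30],[0,0,0],[0,0,0]], delta_rot=[[0,0,0],[0,0,0],[0,0,0],[0,0,0],[0,0,0],[0,0,0],[0,0,0],[0,0,0],[0,0,0]], jaw=[0,0,0,0,0,0,0,0,0], newtons=40)

```text
time: 6.55
tool_pos: [474.4, -105.2, 161.3]
tcp_rot: [179.9, 0.0, -90.0]
ft_force: [-0.2, -0.7, -0.5]
finger_gap: 15.1
```

```bash
python3 - <<'E'
from h import *
togo([476.5,-106,150],-90)
p,d=cams.snapshot("wrist");m=cams.camera_model("wrist");cv2.imwrite("pics/w4.png",p[:,:,::-1])
b=cv2.imread("pics/scene0.png");a=cv2.imread("pics/top0.png")
cv2.imwrite("pics/sg.png",np.hstack([cv2.resize(a[175:215,183:248],None,fx=6,fy=6,interpolation=cv2.INTER_CUBIC)[:240,:390],cv2.resize(b[115:180,225:290],None,fx=6,fy=6,interpolation=cv2.INTER_CUBIC)[:390,:390][:240]]))
cv2.imwrite("pics/sgs.png",cv2.resize(b[115:180,235:290],None,fx=9,fy=9,interpolation=cv2.INTER_CUBIC))
cv2.imwrite("pics/sgt.png",cv2.resize(a[175:215,183:248],None,fx=10,fy=10,interpolation=cv2.INTER_CUBIC))
E
```

```text
t 6.55 pos [ 474.4 -105.2  161.3] rot [ 1.7987e+02  3.0000e-02 -9.0010e+01] F [-0.2 -0.7 -0.5] gap 15.1
shift [ 0.8 -2.1 11.3] turn [ 0.13  0.03 -0.01]
```

View pics/w4.png

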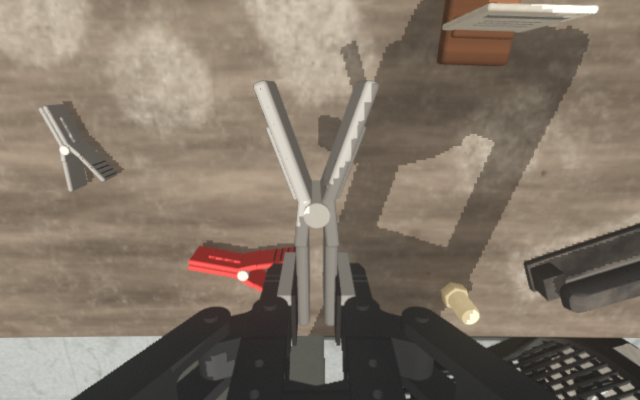

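View pics/sgs.png

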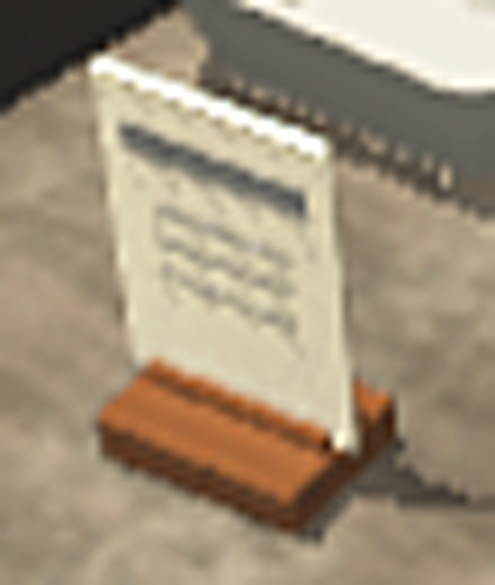

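View pics/sgt.png

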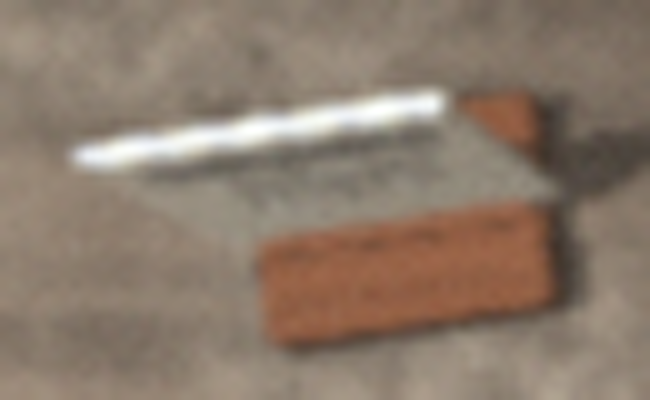

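The clip is held and still fully open in the air. The sign's top edge runs from (72,158) to (445,100) in the top crop and from (97,62) to (325,148) in the scene crop.

```bash
python3 - <<'E'
from h import *
mt=cams.camera_model("top");ms=cams.camera_model("scene")
for m,pts,o,k in ((mt,((72,158),(445,100)),(183,175),10),(ms,((97,62),(325,148)),(235,115),9)):
    P=[plane(m,(x/k+o[0]-.5,y/k+o[1]-.5),140) for x,y in pts]
    v=P[0]-P[1];print(P,np.linalg.norm(v),np.degrees(np.arctan2(v[1],v[0])))
# foot front-bottom edge, top view z~0..20
P=[plane(mt,(x/10+182.5,y/10+174.5),20) for x,y in ((265,240),(555,205),(285,350),(555,303),)];print(P)
E
```

```text
[array([593.7209372 , 307.82060264, 140.        ]), array([608.1987957 , 217.67696645, 140.        ])] 91.29886928166917 99.12428297482596
[array([593.45979967, 304.39450267, 140.        ]), array([607.91966542, 218.90092783, 140.        ])] 86.7077796748762 99.59981100927213
[array([594.37301248, 298.48094171,  20.        ]), array([604.41005293, 219.61727324,  20.        ]), array([564.50746946, 291.29704799,  20.        ]), array([577.80837778, 218.41222207,  20.        ])]
```

```bash
python3 - <<'E'
from h import *
m=cams.camera_model("wrist");s=monitor.sense();t=s["tool_pos"]
for uv in ((316,214),(263,84),(370,84),(303,323),(331,323)):
    print((plane(m,uv,t[2]+24.6)-t).round(1))
print(s["joint_pos"])
u=np.array([-.162,.987,0]);e=np.array([608,218.3,0])
T=e-118*u;T[2]=160;print(T)
plan(t,-90,T,9.3,14)
E
```

```text
[38.6  0.2 24.6]
[83.8 17.4 24.6]
[ 83.8 -17.4  24.6]
[-9.6  5.5 24.6]
[-9.6 -6.  24.6]
[-1.85355107e+01 -7.77084563e+00  1.07854872e+02 -1.71540971e-02
  8.00123017e+01  7.14730605e+01]
[627.116 101.834 160.   ]
[[-15, -11, 0], [-13, -13, 0], [-12, -14, 0], [-10, -16, 0], [-8, -17, 0], [-6, -17, 0], [-4, -18, 0], [-1, -18, 0], [1, -18, 0], [3, -18, 0], [5, -18, 0], [8, -17, 0], [10, -16, 0], [11, -14, 0]] dz turn -7.09
```

Request:
jog_arm(offset=[[-15,-11,0],[-13,-13,0],[-12,-14,0],[-10,-16,0],[-8,-17,0],[-6,-17,0],[-4,-18,0],[-1,-18,0],[1,-18,0],[3,-18,0],[5,-18,0],[8,-17,0],[7,-10,0],[0,0,0],[0,0,0],[0,0,0]], delta_rot=[[0,0,-7.1],[0,0,-7.1],[0,0,-7.1],[0,0,-7.1],[0,0,-7.1],[0,0,-7.1],[0,0,-7.1],[0,0,-7.1],[0,0,-7.1],[0,0,-7.1],[0,0,-7.1],[0,0,-7.1],[0,0,-5],[0,0,0],[0,0,0],[0,0,0]], jaw=[0,0,0,0,0,0,0,0,0,0,0,0,0,0,0,0])

```text
time: 8.2
tool_pos: [596.7, 93.7, 131.5]
tcp_rot: [-179.8, 2.6, 3.6]
ft_force: [0.3, 0.2, -0.4]
finger_gap: 14.9
```

```bash
python3 - <<'E'
from h import *
togo([628,97,105],9.3)
p,d=cams.snapshot("wrist");cv2.imwrite("pics/w5.png",p[:,:,::-1])
E
```

```text
t 8.2 pos [596.7  93.7 131.5] rot [-179.77    2.56    3.55] F [ 0.3  0.2 -0.4] gap 14.9
shift [32.6 -1.2 25.1] turn [-0.36  2.54 -5.75]
```

View pics/w5.png

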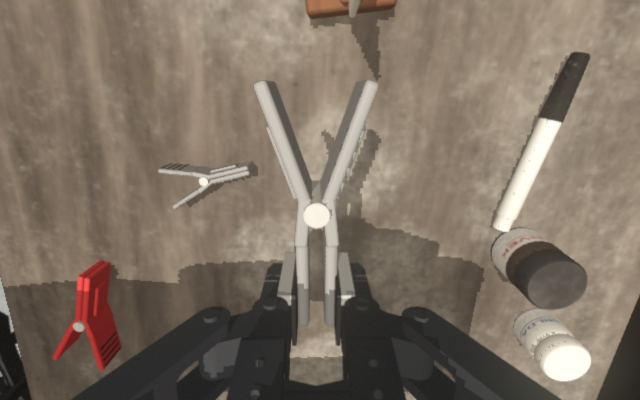

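The clip is still open, and the sign's foot shows at (350,8) ahead of the mouth. I correct the pose at the standoff.

Request:
jog_arm(offset=[[11,0,8],[11,0,8],[11,-1,8],[0,0,0],[0,0,0],[0,0,0]], delta_rot=[[-0.1,0.9,-1.9],[-0.1,0.9,-1.9],[-0.1,0.8,-1.9],[0,0,0],[0,0,0],[0,0,0]], jaw=[0,0,0,0,0,0])

```text
time: 8.85
tool_pos: [627.9, 94.0, 106.8]
tcp_rot: [180.0, -0.1, 8.7]
ft_force: [-0.5, 0.3, -1.0]
finger_gap: 14.9
```

```bash
python3 - <<'E'
from h import *
togo([628,97,105],9.3)
import pickle
for n in ("wrist","top","scene"):
    m=cams.camera_model(n);p,d=cams.snapshot(n);cv2.imwrite(f"pics/{n}6.png",p[:,:,::-1]);pickle.dump((m,p,d),open(f"pics/{n}6.pkl","wb"))
a=cv2.imread("pics/top6.png");b=cv2.imread("pics/scene6.png")
cv2.imwrite("pics/c6.png",np.hstack([cv2.resize(a[165:225,185:285],(400,240),interpolation=cv2.INTER_CUBIC),cv2.resize(b[110:185,225:350],(400,240),interpolation=cv2.INTER_CUBIC)]))
E
```

```text
t 8.85 pos [627.9  94.  106.8] rot [ 1.7999e+02 -9.0000e-02  8.7400e+00] F [-0.5  0.3 -1. ] gap 14.9
shift [ 0.5 -2.9  1.8] turn [ 0.01 -0.09 -0.56]
```

View pics/wrist6.png

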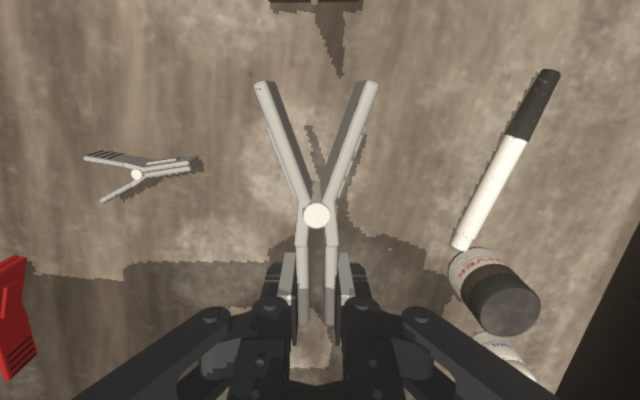

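View pics/c6.png

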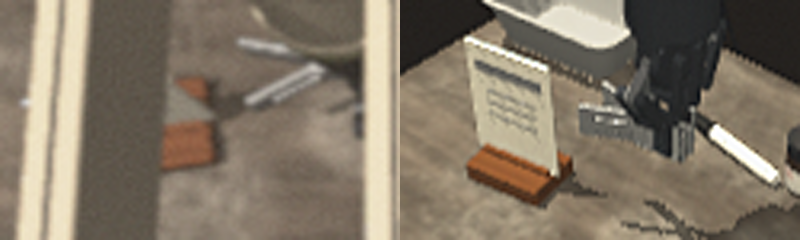

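Wrist view: the card's edge is at column ≈315, in line with the hinge at column 316, so it is centred. I advance in part and look again.

Request:
jog_arm(offset=[[0,-10,2],[0,-10,0],[0,-10,0],[0,-4,0],[0,0,0],[0,0,0]], delta_rot=[[0,0,-0.5],[0,0,0],[0,0,0],[0,0,0],[0,0,0],[0,0,0]], jaw=[0,0,0,0,0,0])

```text
time: 9.6
tool_pos: [622.2, 132.3, 105.8]
tcp_rot: [-180.0, -0.2, 9.4]
ft_force: [0.3, -1.5, 0.2]
finger_gap: 15.1
```

```bash
python3 - <<'E'
from h import *
togo([618,157,105],9.3)
import pickle
for n in ("wrist","scene"):
    m=cams.camera_model(n);p,d=cams.snapshot(n);cv2.imwrite(f"pics/{n}7.png",p[:,:,::-1]);pickle.dump((m,p,d),open(f"pics/{n}7.pkl","wb"))
b=cv2.imread("pics/scene7.png")
cv2.imwrite("pics/c7.png",cv2.resize(b[110:185,225:350],(750,450),interpolation=cv2.INTER_CUBIC))
E
```

```text
t 9.6 pos [622.2 132.3 105.8] rot [-179.99   -0.19    9.39] F [ 0.3 -1.5  0.2] gap 15.1
shift [ -0.1 -25.1   0.8] turn [-0.01 -0.19  0.09]
```

View pics/wrist7.png

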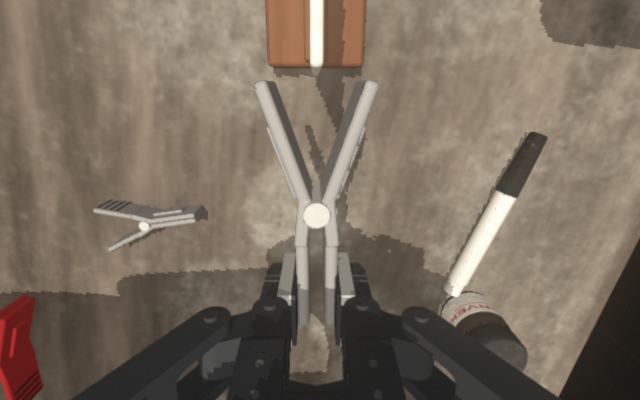

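View pics/c7.png

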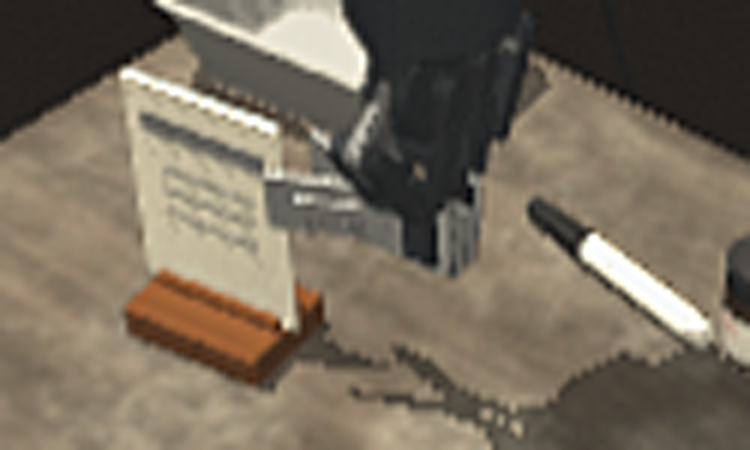

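```bash
python3 - <<'E'
from h import *
import pickle
m,p,d=pickle.load(open("pics/wrist7.pkl","rb"))
for z in (6,20,26): print(z,plane(m,(317,67),z).round(1))
print(d[60:72,317], d[84,263],d[84,370])
g=p[:,317].astype(int); print(g[56:76].tolist())
cv2.imwrite("pics/w7c.png",cv2.resize(p[0:230,220:420,::-1],None,fx=2.6,fy=2.6,interpolation=cv2.INTER_CUBIC))
E
```

```text
6 [609.3 224.4   6. ]
20 [609.3 223.8  20. ]
26 [609.3 223.6  26. ]
[ 99.24253  101.12433   99.909164 100.43813  101.91877  101.44528
 102.51345  103.272705 106.76886  116.23855  124.23753  135.85922 ] 112.6267 112.26689
[[252, 254, 243], [251, 253, 242], [252, 254, 242], [252, 254, 242], [251, 254, 241], [252, 254, 241], [251, 252, 236], [251, 248, 227], [246, 237, 216], [232, 223, 202], [204, 195, 174], [152, 144, 126], [135, 128, 111], [134, 126, 110], [133, 125, 109], [132, 125, 109], [132, 124, 109], [131, 123, 108], [128, 120, 104], [119, 110, 95]]
```

View pics/w7c.png

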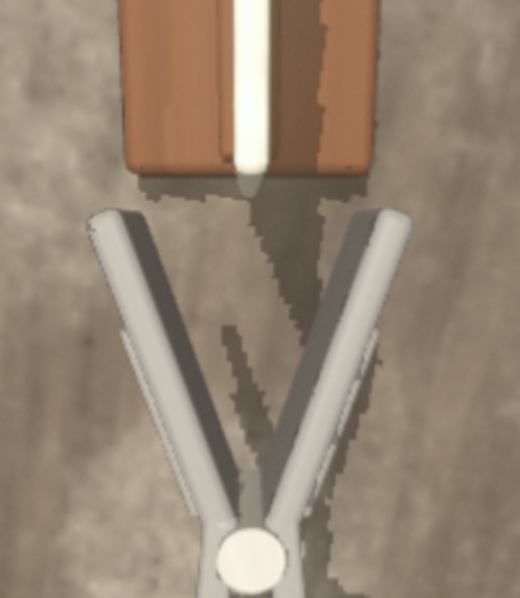

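```bash
python3 - <<'E'
from h import *
import pickle
m,p,d=pickle.load(open("pics/wrist7.pkl","rb"))
E=plane(m,(316.5,65.5),140);print("edge",E, plane(m,(316.5,0),140))
top=105.8+24.6
A,B=plane(m,(263.5,83),top),plane(m,(369.5,83),top);H=plane(m,(316,214),top);print("tips",A,B,H)
u=np.array([-.162,.987,0]);print("edge ahead of tips",(E-(A+B)/2)@u,"ahead of hinge",(E-H)@u, "lateral",(E-H)@np.array([.987,.162,0]))
E
```

```text
edge [608.98944073 219.32568329 140.        ] [606.23957758 235.86155337 140.        ]
tips [592.88313438 211.73110624 130.4       ] [626.82270624 217.34587839 130.4       ] [617.13852595 169.53975567 130.4       ]
edge ahead of tips 4.864841184803521 ahead of hinge 50.45886236035172 lateral 0.022173156076553013
```

The edge is centred laterally (0.0 mm) and 4.9 mm ahead of the tips. I advance about 25 mm in small rows.

Request:
jog_arm(offset=[[0,-5,0],[0,-5,0],[0,-5,0],[0,-4,0],[0,-2,0],[0,0,0],[0,0,0]], delta_rot=[[0,-0.2,0],[0,0,0],[0,0,0],[0,0,0],[0,0,0],[0,0,0],[0,0,0]], jaw=[0,0,0,0,0,0,0])

```text
time: 10.4
tool_pos: [618.7, 153.8, 105.7]
tcp_rot: [-180.0, 0.0, 9.3]
ft_force: [0.7, 0.0, -0.6]
finger_gap: 14.6
```

```bash
cat > chk.py <<'E'
from h import *
import sys
k=sys.argv[1]
togo([618,157,105],9.3)
m=cams.camera_model("wrist");p,d=cams.snapshot("wrist")
cv2.imwrite(f"pics/w{k}c.png",cv2.resize(p[0:230,220:420,::-1],None,fx=2.6,fy=2.6,interpolation=cv2.INTER_CUBIC))
import pickle;pickle.dump((m,p,d),open(f"pics/w{k}.pkl","wb"))
b=cams.snapshot("scene")[0][:,:,::-1]
cv2.imwrite(f"pics/c{k}.png",cv2.resize(b[110:185,225:350],(750,450),interpolation=cv2.INTER_CUBIC))
E
python3 chk.py 8
```

```text
t 10.4 pos [618.7 153.8 105.7] rot [-1.80e+02  3.00e-02  9.31e+00] F [ 0.7  0.  -0.6] gap 14.6
shift [-0.2 -3.2  0.7] turn [-0.    0.03  0.01]
```

View pics/w8c.png

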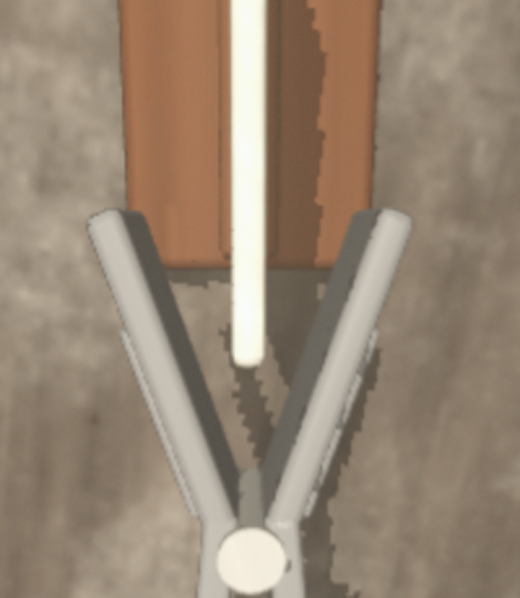

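View pics/c8.png

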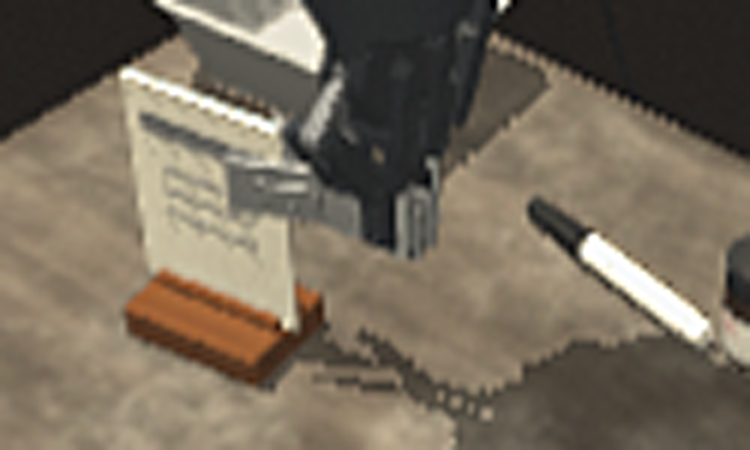

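The card's end (crop (248,365)) sits in the mouth with visible gaps to both jaws, and the scene view shows the near jaw in front of the card and the sign unmoved. I go a little deeper, about 3 mm, then settle.

Request:
jog_arm(offset=[[0,-2,0],[0,-1,0],[0,0,0],[0,0,0],[0,0,0],[0,0,0]], delta_rot=[[0,0,0],[0,0,0],[0,0,0],[0,0,0],[0,0,0],[0,0,0]], jaw=[0,0,0,0,0,0])

```text
time: 11.1
tool_pos: [618.3, 156.4, 105.7]
tcp_rot: [180.0, 0.0, 9.3]
ft_force: [1.1, -0.1, -0.7]
finger_gap: 15.0
```

```bash
python3 chk.py 9; python3 - <<'E'
from h import *
import pickle
m,p,d=pickle.load(open("pics/w9.pkl","rb"));t=monitor.sense()["tool_pos"]
w=cv2.inRange(p[90:200,290:345],(235,235,215),(255,255,255));n,l,st,c=cv2.connectedComponentsWithStats(w);print(st[1:],c[1:])
E
```

```text
t 11.1 pos [618.3 156.4 105.7] rot [1.80e+02 3.00e-02 9.25e+00] F [ 1.1 -0.1 -0.7] gap 15.0
shift [-0.2 -0.6  0.7] turn [ 0.    0.03 -0.05]
[[ 20   0  10  57 566]] [[24.48586572 27.80388693]]
```

View pics/w9c.png

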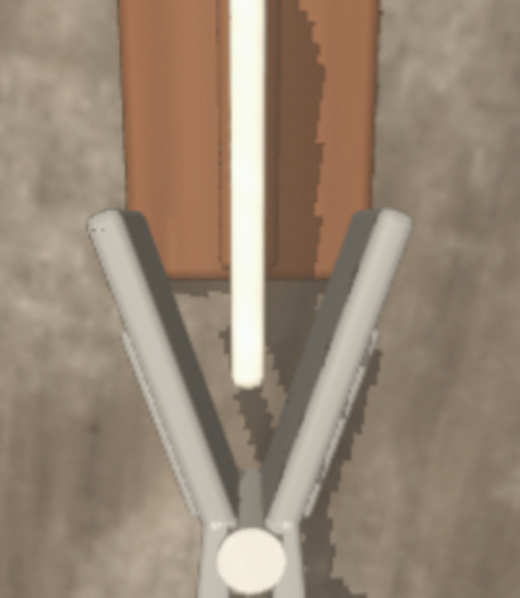

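```bash
python3 - <<'E'
from h import *
import pickle
m,p,d=pickle.load(open("pics/w9.pkl","rb"));t=monitor.sense()["tool_pos"][2]+24.6
E=plane(m,(314.7,147.5),140);A,B,H=(plane(m,q,t) for q in ((263.5,83),(369.5,83),(316,214)))
u=np.array([-.162,.987,0]);n=np.array([.987,.162,0])
print(((A+B)/2-E)@u,(E-H)@u,(E-H)@n,E)
s=monitor.sense();print(s["time"],s["ft_force"],s["finger_gap"])
r.hand_in()
E
```

```text
19.253656398566516 26.349206874190816 -0.39798603822708767 [608.79844454 219.63866167 140.        ]
11.2 [ 0.37194681  0.2789349  -0.778382  ] 15.080837173945001
the job is handed in; nothing more can be done
```

The big clip is held in the air, squeezed wide open, with its jaws either side of the big sign's -y side edge. I handed the job in at 11.2 s of the 34 s allowed.

- **Clip:** it was squeezed by its levers with a 40 N grip. The finger gap is 15 mm, and the pictures show the levers parallel and the jaws at full gape. It is held about 100–130 mm above the desk.
- **Fit on the card:** the card edge is about 19 mm inside the tips and 26 mm ahead of the hinge. It is 0.4 mm off centre, which leaves roughly 6–7 mm from each jaw to the card.
- **Sign:** its edge measured (609, 219) before and after the last advance, so it did not move. The wrist force stayed near zero, with no sign of contact.
- **Disagreement:** the clip sits about 4–5 mm farther forward in the pads than the planned 33 mm behind the hinge. I allowed for this from the wrist pictures. The edge positions from the different cameras agreed to about 1–2 mm.
- **Not checked:** I took no separate final picture of the small clip, small sign and loose items. The arm's path stayed clear of them.

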